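# Put the bench supplies back in their home places

## Robot

A 6-joint arm with a two-finger parallel gripper is mounted at the origin on a cart in front of the work surface, level with it; the furniture and walls round the work are solid. World frame = base frame: x ahead of the robot, y to its left, z up, the work surface at z = 0. Lengths are in m, angles in degrees, forces in N, time in s.
With the tool pointing down it reaches from about 0.375 to 0.9 m from the base axis. Payload 3.1 kg.
Tool frame: the origin (TCP) lies at the very end of the fingers, on their centre line; the grasp point (between the pads) lies bot.grip_point_offset behind it (bot.grip_point_offset is the distance from the TCP to the grasp point, in m); z points along the fingers, y is the line along which they close (so a half turn about z gives the same grasp; the last joint's range is limited). The gripper opens to 87 mm and grips with 3 to 60 N. Pads are 19 mm wide; open, the fingers measure 117 mm over their backs; the gripper's body (75 mm by 190 mm) begins 51 mm behind the grasp point.
Start: joints at [56.35, 30.224, 82.088, -0, 67.689, -10.227], TCP at [0.248, 0.573, 0.223] pointing down, gripper open.
Joint ranges: [-176.69, 176.69], [-43.24, 126.21], [12.49, 139.97], [-82, 262], [0, 151.66], [-163.58, 163.58]. Speed limits (degrees/s): [159.86, 159.86, 180, 180, 180, 180].

## Interface

Orientations are given as a 3x3 rotation matrix whose columns are the frame's x, y, z axes.
In Python, from rig import bot, viewer, ticket gives the robot as it stands.
- The arm moves only by the tool servo_tool, never from a script. Its argument "targets" is a list of rows, each an object with "offset": the shift along the tool's x, y, z in m, a list of three; "dr": the turn, a rotation vector about the tool's x, y, z in degrees, a list of three. In form: [{"offset": [x, y, z], "dr": [ax, ay, az]}, ...]. A call has 1 to 20 rows; each row is the pose to reach, as a shift and turn from the pose commanded when the call began, along the tool's axes at that moment; what a row does not reach only later rows make up. A row lasts 1/12 s, in which the tool goes at most 41.7 mm and 7.16 degrees, less where a joint would pass 70% of its speed; a pose out of reach is approached as far as the arm can. A call with a gripper value outside its range is refused whole. "gripper" is the gripper command: -1 is fully open, 1 is shut, values between are in proportion, set as the call begins (left out, the last holds). The fingers move at their own pace and stop on an object; the grip force is fixed at half the most. Time passes only in rows, so rows that repeat a pose let the fingers close. It gives the time, the measured TCP pose, the force, the opening and the grip force at its end, in the units of the state.
- bot.read_state(): the state, without advancing time (a new reading comes with each control period).
- viewer.capture(name): name is "side" or "top"; returns a dict with "color" (420x560x3 uint8, red, green, blue), "camera_matrix" (3x3 intrinsics, pixels), "R" (3x3) and "t" (3): a world point X has camera coordinates R X + t. Camera axes: x right, y down, z forward; pixel columns grow to the right and rows downward; lengths in m; the calibration is good to about 2 mm. A picture is of the moment at which its call begins. There is no depth.
- ticket.hand_in(): hands the job in; it is judged then, once.
The state is a dict: "time_s": time; "joint_positions": joint angles; "qvel": joint speeds; "tau": joint torques, N m; "position": TCP position; "tcp_rot": TCP orientation; "force": force on the tool from outside, world axes, zero at the start; "moment": the same for the moment, N m; "opening": opening from 0.0 (shut) to 1.0 (fully open); "grasp_force": force on a finger pad.
Only numpy, scipy, OpenCV 4.12 (cv2) and the standard library are available. Lean on these libraries where they do the work, as an engineer would, in place of code of your own. Each camera call takes 0.05 s, during which the arm holds its last target. There are 200 camera calls.

## Task

Put the supplies back where they belong: stand the white dropper bottle in the red dish and the spool of solder in the blue dish, lay the lens tissue packet square in the teal tray, and stack the loose blue-lidded parts box on the matching box that is fixed to the aluminium plate, so that its base drops over the lugs of the lid and sits down flat. Do it in any order, let go of everything, and leave the lens mount and the small amber jar where they stand.

Things in the scene. Friction and masses are not known exactly. Their poses are not given: they have to be found in the camera images.
- bottle_mid (a point): White plastic dropper bottle with a red pointed cap, loose, upright, 32 mm in diameter up to 60 mm high (straight wall), cap 19 mm wide above that, 95 mm high in all. The point is on its axis, 47.5 mm above its underside; z is up along the axis.
- spool_mid (a point): Spool of white-wrapped solder wire with blue and white flanges, loose, standing on a flange, 39 mm high. Both end flanges are 55 mm in diameter and 3 mm thick (the upper one spans 36 to 39 mm above the underside); the wound core between them is 40 mm in diameter. The point is its centre, 19.5 mm above its underside; z is up.
- tissue_mid (a point): Packet of lens tissue, a white box with a teal stripe, loose, lying flat (like all here, on the bench or on the grey mat, 2.6 mm higher): 50 mm along its x, 72 mm along its y, 28 mm high. The point is its centre, 14 mm above its underside; z is up.
- loose_box_mid (a point): Loose light-grey parts box, blue lid fixed shut, no plate under it: 56 mm along x, 84 along y, 40 high to the lid's top, where four conical lugs stand 5 mm up. Point: 20 mm above its underside; z up. Its underside is a recess 48 x 76 mm, 6 deep, in a 4 mm skirt, and goes over the lugs of a like box with 2 mm play all round (4.5 at the lug tops), either way round.
- base_box_lid (a point): The matching grey box with blue lid, fixed on an aluminium plate of 70 x 98 mm, 7 mm thick; it cannot move. Point: centre of the lid's top face, 47 mm above the bench, where a stacked box rests. Four lugs stand 5 mm above it at x = +-15, y = +-29 mm, 14 mm across at the foot, 9 at the top. x is along its 56 mm side, y along its 84 mm side, z up.
- red_dish_floor (a point): Red round dish, fixed, for the bottle: floor 6 mm above the bench, inside diameter 50 mm, outside 56 mm, rim 4 mm above the floor. The point is the centre of the floor's upper face; z is up.
- blue_dish_floor (a point): Blue round dish, fixed, for the solder spool: floor 6 mm above the bench, inside diameter 73 mm, outside 79 mm, rim 4 mm above the floor. The point is the centre of the floor's upper face; z is up.
- teal_tray_floor (a point): Teal rectangular tray, fixed, for the tissue packet: floor 6 mm above the bench, inside 68 mm along its x and 90 mm along its y, outside 74 x 96 mm, rim 4 mm above the floor; the packet lies with its long side along the tray's long side, either way round. The point is the centre of the floor's upper face; z is up.
- lens_mid (a point): Bystander, leave alone: lens in a black round mount on a short post and black base, loose, 26 x 40 mm and 79 mm high. The point is 39.5 mm above its underside; z is up.
- jar_mid (a point): Bystander, leave alone: small amber jar with a black screw lid, loose, upright, 41 mm in diameter and 37 mm high. The point is its centre; z is up.
Not all that is in view belongs to the job. Leave any brown or pink look-alike of the part that bears base_box_lid alone.

How it is judged:
By the outcome, as a careful person would: the job done as asked, in the order asked, and still so for the second after the job is handed in, with the robot touching nothing.
It also fails if it takes over 109 s, if anything falls off the work surface, if the arm or the gripper's body presses on something with over 40 N, if the wrist force passes 120 N, or if a joint passes its speed limit or range.

## Working session

There is one attempt and no reset: what is moved stays moved. The work goes in short steps, Python scripts to look and compute and a tool call to move; the robot and the scene stay as the last step left them, time stands still between calls to the robot, and variables do not carry over. Pictures are saved under pics/ and viewed, at most 14 in all, crops included, and the job is handed in when it is done.

Besides the shell and the picture viewer there is one more tool, called after ">>>" by a JSON object that holds its "op" and its "data". servo_tool: Moves the arm, as the interface text tells. Its arguments: {"type":"object","properties":{"targets":{"type":"array"},"gripper":{"type":"number"}},"required":["targets"]}

```bash
mkdir -p pics
python3 - <<'E'
from rig import bot, viewer
import cv2,pickle
s=bot.read_state(); print(s['time_s'],s['position'],s['tcp_rot'],s['opening'],bot.grip_point_offset)
for n in('side','top'):
    c=viewer.capture(n); pickle.dump(c,open(f'{n}.pkl','wb'))
    cv2.imwrite(f'pics/{n}0.png',cv2.resize(c['color'][:,:,::-1],(800,600),interpolation=cv2.INTER_CUBIC))
    print(n,c['camera_matrix'],c['R'],c['t'])
E
```

```text
0.0 [0.24798897 0.57289892 0.2215656 ] [[-9.17613588e-01  3.97471799e-01 -1.21330120e-03]
 [ 3.97473448e-01  9.17611929e-01 -1.79062809e-03]
 [ 4.01615485e-04 -2.12535968e-03 -9.99997661e-01]] 0.9996725662063082 0.0187
side [[386.99083621   0.         282.82909087]
 [  0.         386.99083621 206.2905294 ]
 [  0.           0.           1.        ]] [[ 0.94932846 -0.31406479  0.01178086]
 [-0.18339349 -0.58400846 -0.79075973]
 [ 0.25522991  0.74853018 -0.61201329]] [-0.44449716  0.2012549   0.89446756]
top [[523.90663803   0.         284.94398753]
 [  0.         523.90663803 213.22332965]
 [  0.           0.           1.        ]] [[-5.18645695e-04 -9.99947553e-01  1.02284993e-02]
 [-9.97561114e-01 -1.96560055e-04 -6.97981692e-02]
 [ 6.97965190e-02 -1.02397537e-02 -9.97508693e-01]] [0.04657791 0.4832193  1.63603455]
```

View pics/top0.png

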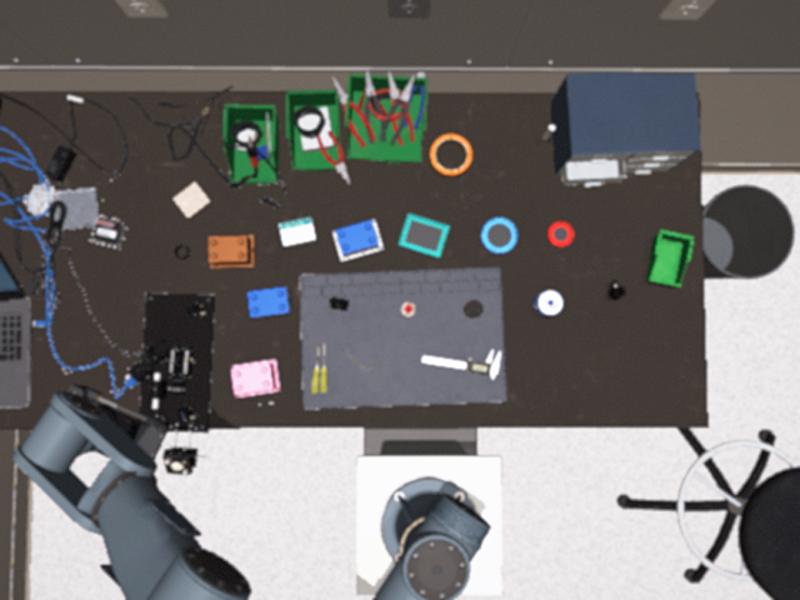

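View pics/side0.png

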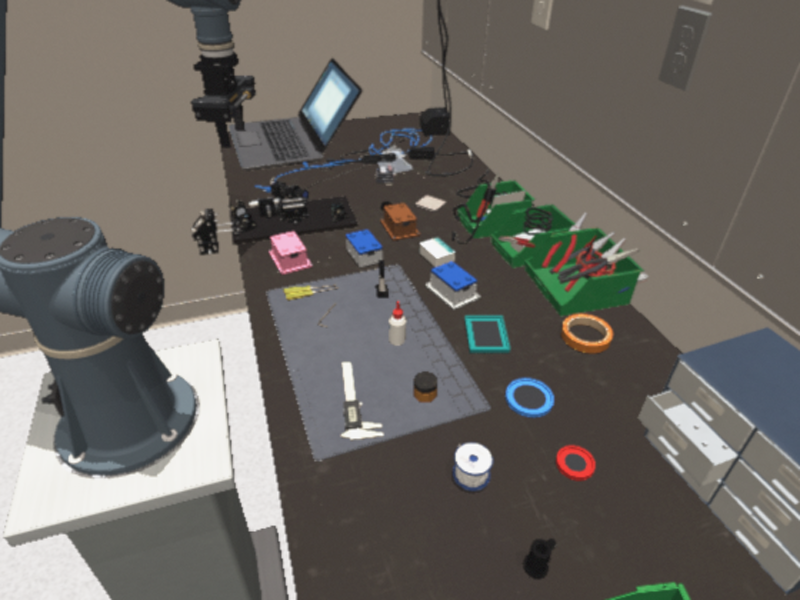

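The base candidates in the top view are brown (231,250), pink (255,378), and blue-lidded on a plate (357,240). The blue lid on a light plate fits `base_box_lid`. The blue box without a plate at (268,302) is the loose one. I'll enlarge to confirm.

Run:
```python
import cv2,pickle
c=pickle.load(open('top.pkl','rb'))['color'][:,:,::-1]
for i,x in enumerate((165,265)):
    y=145
    cv2.imwrite(f'pics/crop{i}.png',cv2.resize(c[y:y+120,x:x+160],(800,600),interpolation=cv2.INTER_CUBIC))
```

```text
(no output)
```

View pics/crop0.png

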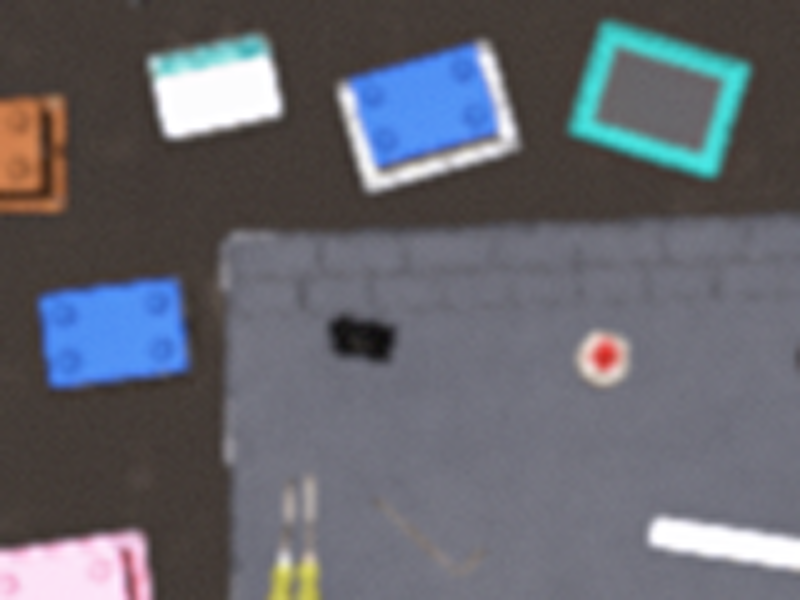

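View pics/crop1.png

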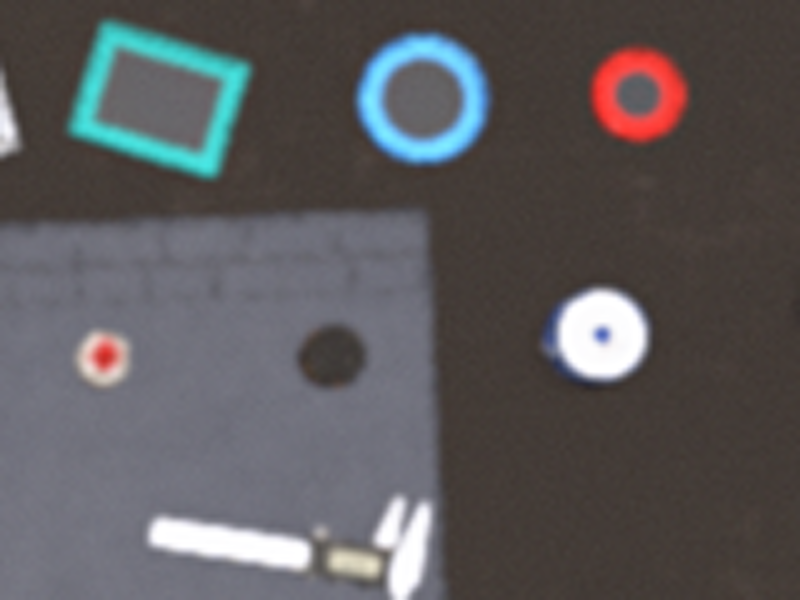

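The crops confirm it. In crop0 the base lid sits on a white plate at (425,105), the loose box at (115,333), the tissue at (215,88), the tray at (660,98) and the bottle at (603,356). In crop1 the blue dish is at (423,99), the red dish at (640,96) and the spool at (601,335). Brown and pink are decoys.

```bash
cat > h.py <<'E'
import numpy as np,cv2,pickle
def back(c,uv,z):
    uv=np.atleast_2d(uv).astype(float)
    d=np.c_[uv,np.ones(len(uv))]@np.linalg.inv(c['camera_matrix']).T@c['R']
    o=-c['R'].T@c['t']; return o+d*((z-o[2])/d[:,2])[:,None]
def proj(c,X):
    p=(np.atleast_2d(X)@c['R'].T+c['t'])@c['camera_matrix'].T; return p[:,:2]/p[:,2:]
def up(c,x,y,w,h,k=5):
    im=cv2.resize(c['color'][y:y+h,x:x+w],None,fx=k,fy=k,interpolation=cv2.INTER_CUBIC)
    return im.astype(int)
def px(p,x,y,k=5): return (np.atleast_2d(p)+.5)/k-.5+[x,y]
def blob(c,rule,cx,cy,x0,z,r=130,y0=145):
    """world corners of min rect and centroid of the blob of crop x0 nearest cx,cy"""
    im=up(c,x0,y0,160,120); R,G,B=im[...,0],im[...,1],im[...,2]
    m=rule(R,G,B).astype(np.uint8); w=np.zeros_like(m)
    w[max(0,cy-r):cy+r,max(0,cx-r):cx+r]=1
    cs,_=cv2.findContours(m*w,cv2.RETR_EXTERNAL,cv2.CHAIN_APPROX_NONE)
    k=max(cs,key=cv2.contourArea)
    W=back(c,px(k[:,0,:],x0,y0),z)[:,:2].astype(np.float32)
    return cv2.convexHull(W)
E
python3 - <<'E'
from h import *
c=pickle.load(open('top.pkl','rb'))
blue=lambda R,G,B:(B-R>70)&(B>120)
white=lambda R,G,B:(R+G+B>420)
rects=dict(base=(blue,425,105,165,.047,100),loose=(blue,115,333,165,.040,100),
 tissue=(lambda R,G,B:(G+B>250),215,88,165,.028,85),tray=(lambda R,G,B:(G-R>60),660,98,165,.010,110))
for n,(r,x,y,x0,z,w) in rects.items():
    (p,s,a)=cv2.minAreaRect(blob(c,r,x,y,x0,z,w)*1000); print(n,np.round(p,1),np.round(s,1),round(a,1))
circ=dict(red=(lambda R,G,B:R-G>80,640,96,265,.010,60),bluedish=(lambda R,G,B:B-R>60,423,99,265,.010,80),
 spool=(white,601,335,265,.039,70),bottle=(lambda R,G,B:(R>160),103,356,265,.0626,35),jar=(lambda R,G,B:(R+G+B<240),332,356,265,.0396,50))
for n,(r,x,y,x0,z,w) in circ.items():
    h=blob(c,r,x,y,x0,z,w)*1000; M=cv2.fitEllipse(h); print(n,np.round(M[0],1),np.round(M[1],1))
print('lens',back(c,px([362,338],165,145),.06)*1000)
E
```

```text
base [629.8 157.3] [59.4 83. ] 16.4
loose [488.4 350. ] [60.5 89.1] 7.5
tissue [644.4 289.9] [55.7 78.8] 12.0
tray [639.6  10.1] [100.1  78.3] 72.6
red [ 643.1 -296.3] [60.1 61.2]
bluedish [ 640.2 -158.5] [83.9 84.3]
spool [ 487.2 -264.7] [56.8 57.9]
bottle [471.   45.9] [32.4 32.6]
jar [473.1 -96.3] [36.8 40.8]
lens [[483.31272311 194.0967716   60.        ]]
```

```bash
cat > obj.py <<'E'
import numpy as np
P=dict(base=(629.8,157.3,16.4,56,84,47),loose=(488.4,350,7.5,56,84,40),tissue=(644.4,289.9,12,50,72,28),tray=(639.6,10.1,-17.4,74,96,10))
C=dict(red=(643.1,-296.3,28,10),bluedish=(640.2,-158.5,39.5,10),spool=(487.2,-264.7,27.5,39),bottle=(471,45.9,16,62.6))
def outlines():
    o={}
    for n,(x,y,a,w,h,z) in P.items():
        c,s=np.cos(np.radians(a)),np.sin(np.radians(a))
        q=np.array([[-w,-h],[w,-h],[w,h],[-w,h]])/2@np.array([[c,s],[-s,c]])+[x,y]
        o[n]=np.c_[q,[z]*4]/1000
    t=np.linspace(0,6.28,40)
    for n,(x,y,r,z) in C.items(): o[n]=np.c_[x+r*np.cos(t),y+r*np.sin(t),0*t+z]/1000
    return o
E
python3 - <<'E'
from h import *; from obj import *
c=pickle.load(open('side.pkl','rb')); k=8
tiles=[]
for n,q in outlines().items():
    p=proj(c,q); x,y=(p.mean(0)-[12.5,18]*1).astype(int)*1; x-=12; w,h=50,37
    t=up(c,x,y,w,h,k).clip(0,255).astype(np.uint8)[:,:,::-1].copy()
    t=cv2.resize(t,(400,296))
    cv2.polylines(t,[np.round(((p-[x,y]+.5)*k-.5)).astype(int)],True,(0,0,255) if n!='red' else (0,255,0),1)
    tiles.append(t[:, 0:400])
tiles=[cv2.resize(t,(266,198),interpolation=cv2.INTER_AREA) for t in tiles]+[np.zeros((198,266,3),np.uint8)]
cv2.imwrite('pics/ov.png',np.vstack([np.hstack(tiles[i:i+3]) for i in (0,3,6)]))
E
```

```text
(no output)
```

View pics/ov.png

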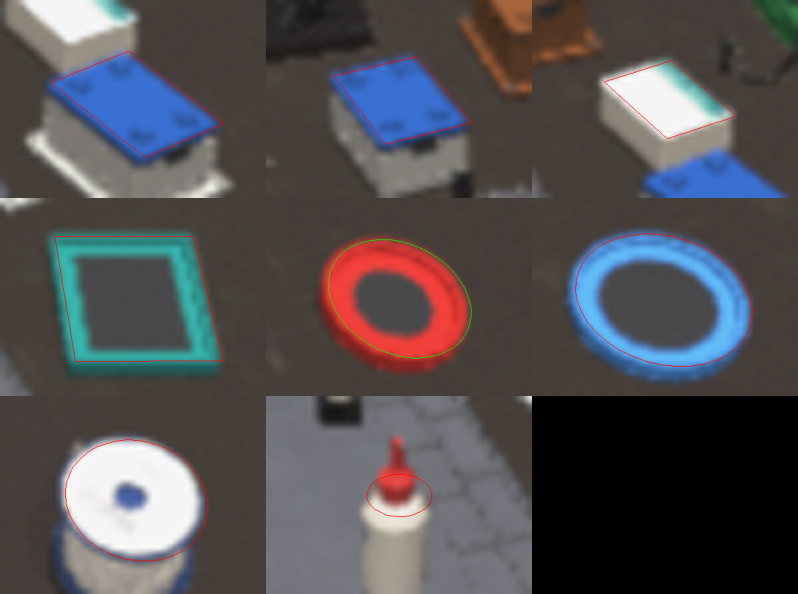

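Run:
```python
from h import *
s=pickle.load(open('side.pkl','rb'));t=pickle.load(open('top.pkl','rb'))
q=np.array([[.471+.016*np.cos(a),.0459+.016*np.sin(a),.0626] for a in np.linspace(0,6.28,40)])
x,y=(proj(s,q).mean(0)-[12.5,18]).astype(int); x-=12
def S(u,v): return (np.array([u,v])/(266/400)+.5)/8-.5+[x,y]
tip=S(397,438); capb=S(396,503); base_top=S(395,516)
print('pred tip',proj(s,[[.471,.0459,.0976]]),'seen',tip)
for z in (.0576,.0626,.0976): print(z,back(s,tip,z)*1000 if z>.09 else back(s,base_top,z)*1000)
print('top cap centre',[np.round(back(t,px([104.5,355],265,145),z)*1000,1) for z in (.063,.0976)])
```

```text
pred tip [[278.67121556 210.55136368]] seen [328.18656015 284.89332707]
0.0576 [[ 492.99723782 -225.14272454   57.6       ]]
0.0626 [[ 490.99168354 -228.70780167   62.6       ]]
0.0976 [[ 492.79427062 -219.2674221    97.6       ]]
top cap centre [array([[472.7,  45.3,  63. ]]), array([[470.4,  45.7,  97.6]])]
```

Run:
```python
from h import *
s=pickle.load(open('side.pkl','rb'))
q=np.array([[.471+.016*np.cos(a),.0459+.016*np.sin(a),.0626] for a in np.linspace(0,6.28,40)])
x,y=(proj(s,q).mean(0)-[12.5,18]).astype(int); x-=12
def S(u,v): return (np.array([u-266,v-396])/(266/400)+.5)/8-.5+[x,y]
print('pred tip',proj(s,[[.471,.0459,.0976]]),'seen',S(397,438))
for z in (.05,.055,.0626): print(z,back(s,S(395,514),z)*1000)
print(back(s,S(397,438),.0976)*1000)
from rig import bot; print(bot.read_state()['position'])
```

```text
pred tip [[278.67121556 210.55136368]] seen [278.18656015 210.45723684]
0.05 [[469.06331951  46.46540639  50.        ]]
0.055 [[467.26161897  40.88924996  55.        ]]
0.0626 [[464.52303415  32.41349219  62.6       ]]
[[469.9363948   46.64080629  97.6       ]]
[0.24806026 0.57296254 0.22169369]
```

```bash
cat > plan.py <<'E'
import sys,numpy as np
from rig import bot
s=bot.read_state(); p=s['position'];R=s['tcp_rot']; psi=np.degrees(np.arctan2(R[1,1],R[0,1]))
print('t',round(s['time_s'],2),'p',np.round(p*1000,1),'psi',round(psi,1),'F',np.round(s['force'],1),'open',round(s['opening'],3),'gf',round(s['grasp_force'],1),'q6',round(s['joint_positions'][5]))
for a in sys.argv[1:]:   # x,y,z (mm),psi: yaw of the closing line; moves keep the tool straight down
    x,y,z,ps=map(float,a.split(',')); c,n=np.cos(np.radians(psi)),np.sin(np.radians(psi))
    d=np.array([x,y,z])/1000-p
    print(np.round([-n*d[0]+c*d[1],c*d[0]+n*d[1],-d[2]],4),'drz',round(psi-ps,1))
E
python3 plan.py 644.4,289.9,90,102 644.4,289.9,8,102
```

```text
t 0.1 p [248.1 573.  221.7] psi 66.6 F [ 0.4 -0.1  0.4] open 1.004 gf 0.0 q6 -10
[-0.4762 -0.1022  0.1317] drz -35.4
[-0.4762 -0.1022  0.2137] drz -35.4
```

>>> {"op": "servo_tool", "data": {"targets": [{"offset":[-0.476,-0.102,0.08],"dr":[0,0,-35.4]},{"offset":[-0.476,-0.102,0.08],"dr":[0,0,-35.4]},{"offset":[-0.476,-0.102,0.08],"dr":[0,0,-35.4]},{"offset":[-0.476,-0.102,0.08],"dr":[0,0,-35.4]},{"offset":[-0.476,-0.102,0.08],"dr":[0,0,-35.4]},{"offset":[-0.476,-0.102,0.08],"dr":[0,0,-35.4]},{"offset":[-0.476,-0.102,0.08],"dr":[0,0,-35.4]},{"offset":[-0.476,-0.102,0.08],"dr":[0,0,-35.4]},{"offset":[-0.476,-0.102,0.08],"dr":[0,0,-35.4]},{"offset":[-0.476,-0.102,0.08],"dr":[0,0,-35.4]},{"offset":[-0.476,-0.102,0.08],"dr":[0,0,-35.4]},{"offset":[-0.476,-0.102,0.08],"dr":[0,0,-35.4]},{"offset":[-0.476,-0.102,0.165],"dr":[0,0,-35.4]},{"offset":[-0.476,-0.102,0.165],"dr":[0,0,-35.4]},{"offset":[-0.476,-0.102,0.165],"dr":[0,0,-35.4]},{"offset":[-0.476,-0.102,0.165],"dr":[0,0,-35.4]},{"offset":[-0.476,-0.102,0.165],"dr":[0,0,-35.4]}], "gripper": -1}}

```text
time_s: 1.52
position: [0.6449, 0.2913, 0.0585]
tcp_rot: [[-0.978, -0.208, 0.001], [-0.208, 0.978, 0.0], [-0.001, 0.0, -1.0]]
force: [1.0, 0.2, 1.0]
opening: 0.999
grasp_force: 0.0
```

```bash
python3 plan.py 644.4,289.9,9,102
```

```text
t 1.52 p [644.9 291.3  58.5] psi 102.0 F [1.  0.2 1. ] open 0.999 gf 0.0 q6 -87
[ 0.0008 -0.0013  0.0495] drz 0.0
```

>>> {"op": "servo_tool", "data": {"targets": [{"offset":[0.001,-0.001,0.015],"dr":[0,0,0]},{"offset":[0.001,-0.001,0.035],"dr":[0,0,0]},{"offset":[0.001,-0.001,0.049],"dr":[0,0,0]},{"offset":[0.001,-0.001,0.049],"dr":[0,0,0]},{"offset":[0.001,-0.001,0.049],"dr":[0,0,0]}]}}

```text
time_s: 1.93
position: [0.6442, 0.2902, 0.01]
tcp_rot: [[-0.978, -0.208, 0.001], [-0.208, 0.978, 0.0], [-0.001, 0.0, -1.0]]
force: [1.3, 0.1, 0.6]
opening: 1.0
grasp_force: 0.0
```

>>> {"op": "servo_tool", "data": {"targets": [{"offset":[0,0,0],"dr":[0,0,0]},{"offset":[0,0,0],"dr":[0,0,0]},{"offset":[0,0,0],"dr":[0,0,0]},{"offset":[0,0,0],"dr":[0,0,0]},{"offset":[0,0,0],"dr":[0,0,0]},{"offset":[0,0,0],"dr":[0,0,0]}], "gripper": 1}}

```text
time_s: 2.43
position: [0.6447, 0.2899, 0.0099]
tcp_rot: [[-0.978, -0.208, 0.002], [-0.208, 0.978, 0.001], [-0.002, 0.0, -1.0]]
force: [-0.2, 1.3, 5.7]
opening: 0.825
grasp_force: 30.0
```

```bash
python3 plan.py 639.6,10.1,90,72.6
```

```text
t 2.43 p [644.7 289.9   9.9] psi 102.0 F [-0.2  1.3  5.7] open 0.825 gf 30.0 q6 -87
[ 0.063  -0.2726 -0.0801] drz 29.4
```

>>> {"op": "servo_tool", "data": {"targets": [{"offset":[0,0,-0.03],"dr":[0,0,0]},{"offset":[0,0,-0.065],"dr":[0,0,0]},{"offset":[0,0,-0.1],"dr":[0,0,0]},{"offset":[0.063,-0.2725,-0.1],"dr":[0,0,29.4]},{"offset":[0.063,-0.2725,-0.1],"dr":[0,0,29.4]},{"offset":[0.063,-0.2725,-0.1],"dr":[0,0,29.4]},{"offset":[0.063,-0.2725,-0.1],"dr":[0,0,29.4]},{"offset":[0.063,-0.2725,-0.1],"dr":[0,0,29.4]},{"offset":[0.063,-0.2725,-0.1],"dr":[0,0,29.4]},{"offset":[0.063,-0.2725,-0.1],"dr":[0,0,29.4]},{"offset":[0.063,-0.2725,-0.1],"dr":[0,0,29.4]},{"offset":[0.063,-0.2725,-0.1],"dr":[0,0,29.4]},{"offset":[0.063,-0.2725,-0.06],"dr":[0,0,29.4]},{"offset":[0.063,-0.2725,-0.025],"dr":[0,0,29.4]},{"offset":[0.063,-0.2725,-0.025],"dr":[0,0,29.4]},{"offset":[0.063,-0.2725,-0.025],"dr":[0,0,29.4]}]}}

```text
time_s: 3.77
position: [0.6364, 0.0118, 0.0313]
tcp_rot: [[-0.955, 0.298, -0.007], [0.298, 0.955, 0.001], [0.007, -0.001, -1.0]]
force: [-0.2, -0.1, 0.7]
opening: 0.831
grasp_force: 30.0
```

```bash
python3 plan.py 639.6,10.1,16,72.6
```

```text
t 3.77 p [636.4  11.8  31.3] psi 72.7 F [-0.2 -0.1  0.7] open 0.831 gf 30.0 q6 -82
[-0.0036 -0.0006  0.0153] drz 0.1
```

>>> {"op": "servo_tool", "data": {"targets": [{"offset":[-0.002,0,0.005],"dr":[0,0,0]},{"offset":[-0.003,0,0.01],"dr":[0,0,0]},{"offset":[-0.003,0,0.015],"dr":[0,0,0]},{"offset":[-0.003,0,0.0155],"dr":[0,0,0]},{"offset":[-0.003,0,0.0155],"dr":[0,0,0]}]}}

```text
time_s: 4.18
position: [0.6419, 0.0091, 0.0187]
tcp_rot: [[-0.954, 0.299, 0.001], [0.299, 0.954, -0.0], [-0.001, 0.0, -1.0]]
force: [0.4, -0.3, -1.1]
opening: 0.823
grasp_force: 30.0
```

```bash
python3 plan.py 639.6,10.1,16,72.6
```

```text
t 4.18 p [641.9   9.1  18.7] psi 72.6 F [ 0.4 -0.3 -1.1] open 0.823 gf 30.0 q6 -82
[0.0025 0.0003 0.0027] drz -0.0
```

>>> {"op": "servo_tool", "data": {"targets": [{"offset":[0.0025,0,0.001],"dr":[0,0,0]},{"offset":[0.0025,0,0.002],"dr":[0,0,0]},{"offset":[0.0025,0,0.002],"dr":[0,0,0]},{"offset":[0.0025,0,0.002],"dr":[0,0,0]}]}}

```text
time_s: 4.52
position: [0.6392, 0.0097, 0.0162]
tcp_rot: [[-0.954, 0.299, 0.0], [0.299, 0.954, -0.0], [-0.0, -0.0, -1.0]]
force: [-0.3, 0.4, -0.8]
opening: 0.826
grasp_force: 30.0
```

>>> {"op": "servo_tool", "data": {"targets": [{"offset":[0,0,0],"dr":[0,0,0]},{"offset":[0,0,0],"dr":[0,0,0]},{"offset":[0,0,0],"dr":[0,0,0]},{"offset":[0,0,0],"dr":[0,0,0]},{"offset":[0,0,-0.02],"dr":[0,0,0]},{"offset":[0,0,-0.06],"dr":[0,0,0]},{"offset":[0,0,-0.1],"dr":[0,0,0]},{"offset":[0,0,-0.1],"dr":[0,0,0]}], "gripper": -1}}

```text
time_s: 5.18
position: [0.6448, 0.009, 0.124]
tcp_rot: [[-0.954, 0.299, 0.015], [0.299, 0.954, -0.002], [-0.015, 0.002, -1.0]]
force: [1.2, -0.3, 1.0]
opening: 1.0
grasp_force: 0.0
```

```bash
python3 plan.py 488.4,350,120,7.5  488.4,350,80,7.5
```

```text
t 5.18 p [644.8   9.  124. ] psi 72.6 F [ 1.2 -0.3  1. ] open 1.0 gf 0.0 q6 -82
[0.2513 0.2786 0.004 ] drz 65.1
[0.2513 0.2786 0.044 ] drz 65.1
```

>>> {"op": "servo_tool", "data": {"targets": [{"offset":[0.25,0.28,0.0],"dr":[0,0,65]},{"offset":[0.25,0.28,0.0],"dr":[0,0,65]},{"offset":[0.25,0.28,0.0],"dr":[0,0,65]},{"offset":[0.25,0.28,0.0],"dr":[0,0,65]},{"offset":[0.25,0.28,0.0],"dr":[0,0,65]},{"offset":[0.25,0.28,0.0],"dr":[0,0,65]},{"offset":[0.25,0.28,0.0],"dr":[0,0,65]},{"offset":[0.25,0.28,0.0],"dr":[0,0,65]},{"offset":[0.25,0.28,0.0],"dr":[0,0,65]},{"offset":[0.25,0.28,0.0],"dr":[0,0,65]},{"offset":[0.25,0.28,0.0],"dr":[0,0,65]},{"offset":[0.25,0.28,0.03],"dr":[0,0,65]},{"offset":[0.25,0.28,0.05],"dr":[0,0,65]},{"offset":[0.25,0.28,0.05],"dr":[0,0,65]},{"offset":[0.25,0.28,0.05],"dr":[0,0,65]},{"offset":[0.25,0.28,0.05],"dr":[0,0,65]}]}}

```text
time_s: 6.52
position: [0.4856, 0.3513, 0.0668]
tcp_rot: [[-0.131, 0.991, 0.001], [0.991, 0.131, 0.0], [0.0, 0.001, -1.0]]
force: [-0.2, -0.1, -0.4]
opening: 0.997
grasp_force: 0.0
```

```bash
python3 plan.py 488.4,350,10,7.5
python3 - <<'E'
from rig import viewer
from h import *; from obj import outlines
c=viewer.capture('top'); o=outlines()
im=cv2.resize(c['color'][145:265,150:310],(800,600),interpolation=cv2.INTER_CUBIC)[:,:,::-1].copy()
for n in('tray','loose','base'): cv2.polylines(im,[np.round((proj(c,o[n])-[150,145]+.5)*5-.5).astype(int)],True,(0,0,255),1)
cv2.imwrite('pics/a1.png',im)
E
```

```text
t 6.52 p [485.6 351.3  66.8] psi 7.5 F [-0.2 -0.1 -0.4] open 0.997 gf 0.0 q6 18
[-0.0017  0.0026  0.0568] drz 0.0
```

View pics/a1.png

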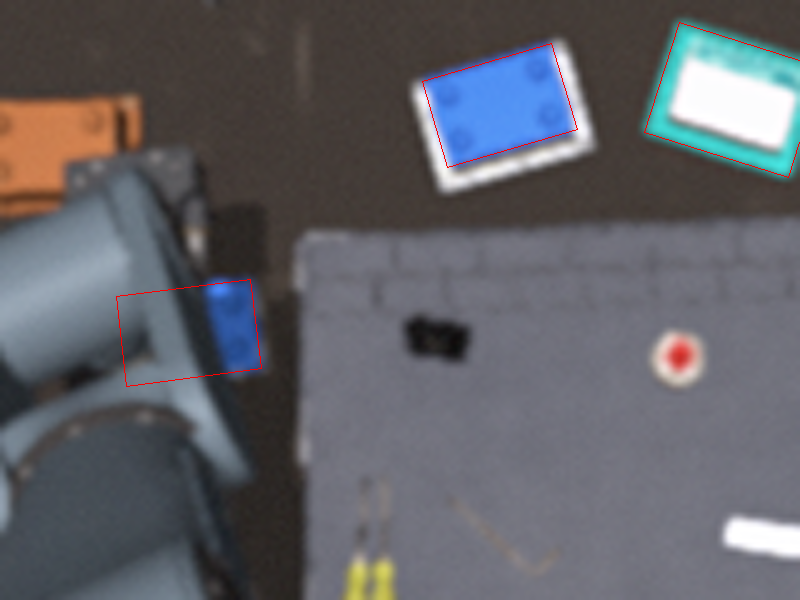

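Tissue lies square in the tray at (740,100). The outlines match the lids of the base (500,105) and the loose box (190,333).

>>> {"op": "servo_tool", "data": {"targets": [{"offset":[-0.0015,0.0025,0.02],"dr":[0,0,0]},{"offset":[-0.0015,0.0025,0.04],"dr":[0,0,0]},{"offset":[-0.0015,0.0025,0.056],"dr":[0,0,0]},{"offset":[-0.0015,0.0025,0.056],"dr":[0,0,0]},{"offset":[-0.0015,0.0025,0.056],"dr":[0,0,0]}]}}

```text
time_s: 6.98
position: [0.4877, 0.3504, 0.0106]
tcp_rot: [[-0.132, 0.991, 0.0], [0.991, 0.132, 0.0], [0.0, 0.0, -1.0]]
force: [-0.1, 0.7, 0.0]
opening: 0.997
grasp_force: 0.0
```

>>> {"op": "servo_tool", "data": {"targets": [{"offset":[0,0,0],"dr":[0,0,0]},{"offset":[0,0,0],"dr":[0,0,0]},{"offset":[0,0,0],"dr":[0,0,0]},{"offset":[0,0,0],"dr":[0,0,0]},{"offset":[0,0,0],"dr":[0,0,0]},{"offset":[0,0,0],"dr":[0,0,0]},{"offset":[0,0,0],"dr":[0,0,0]},{"offset":[0,0,0],"dr":[0,0,0]}], "gripper": 1}}

```text
time_s: 7.65
position: [0.4873, 0.3507, 0.0105]
tcp_rot: [[-0.132, 0.991, 0.0], [0.991, 0.132, 0.0], [0.0, 0.0, -1.0]]
force: [-0.7, 0.5, 4.1]
opening: 0.642
grasp_force: 30.0
```

```bash
python3 plan.py 629.8,157.3,110,16.4 629.8,157.3,57,16.4
```

```text
t 7.65 p [487.3 350.7  10.5] psi 7.6 F [-0.7  0.5  4.1] open 0.642 gf 30.0 q6 17
[-0.2105  0.1157 -0.0995] drz -8.8
[-0.2105  0.1157 -0.0465] drz -8.8
```

>>> {"op": "servo_tool", "data": {"targets": [{"offset":[0,0,-0.03],"dr":[0,0,0]},{"offset":[0,0,-0.065],"dr":[0,0,0]},{"offset":[0,0,-0.1],"dr":[0,0,0]},{"offset":[-0.2095,0.1155,-0.1],"dr":[0,0,-8.8]},{"offset":[-0.2095,0.1155,-0.1],"dr":[0,0,-8.8]},{"offset":[-0.2095,0.1155,-0.1],"dr":[0,0,-8.8]},{"offset":[-0.2095,0.1155,-0.1],"dr":[0,0,-8.8]},{"offset":[-0.2095,0.1155,-0.1],"dr":[0,0,-8.8]},{"offset":[-0.2095,0.1155,-0.1],"dr":[0,0,-8.8]},{"offset":[-0.2095,0.1155,-0.1],"dr":[0,0,-8.8]},{"offset":[-0.2095,0.1155,-0.1],"dr":[0,0,-8.8]},{"offset":[-0.2095,0.1155,-0.075],"dr":[0,0,-8.8]},{"offset":[-0.2095,0.1155,-0.065],"dr":[0,0,-8.8]},{"offset":[-0.2095,0.1155,-0.065],"dr":[0,0,-8.8]},{"offset":[-0.2095,0.1155,-0.065],"dr":[0,0,-8.8]},{"offset":[-0.2095,0.1155,-0.065],"dr":[0,0,-8.8]},{"offset":[-0.2095,0.1155,-0.065],"dr":[0,0,-8.8]}]}}

```text
time_s: 9.07
position: [0.6298, 0.1589, 0.076]
tcp_rot: [[-0.283, 0.959, 0.002], [0.959, 0.283, 0.0], [-0.0, 0.002, -1.0]]
force: [0.5, 0.4, -1.7]
opening: 0.635
grasp_force: 30.0
```

```bash
python3 plan.py 629.6,158.1,57.5,16.4
python3 - <<'E'
from rig import viewer
from h import *; from obj import *
tiles=[]
for n,(x,y,w,h,k) in dict(side=(285,165,80,60,5),top=(215,135,80,60,5)).items():
    c=viewer.capture(n)
    im=cv2.resize(c['color'][y:y+h,x:x+w],(w*k,h*k),interpolation=cv2.INTER_CUBIC)[:,:,::-1].copy()
    o=outlines()['base']
    for dz,col in ((0,(0,0,255)),(.058,(0,255,0))):
        cv2.polylines(im,[np.round((proj(c,o+[0,0,dz])-[x,y]+.5)*k-.5).astype(int)],True,col,1)
    tiles.append(im)
cv2.imwrite('pics/a2.png',cv2.resize(np.hstack(tiles),None,fx=1,fy=1))
E
```

```text
t 9.07 p [629.8 158.9  76. ] psi 16.4 F [ 0.5  0.4 -1.7] open 0.635 gf 30.0 q6 -12
[-0.0007 -0.0004  0.0185] drz 0.0
```

View pics/a2.png

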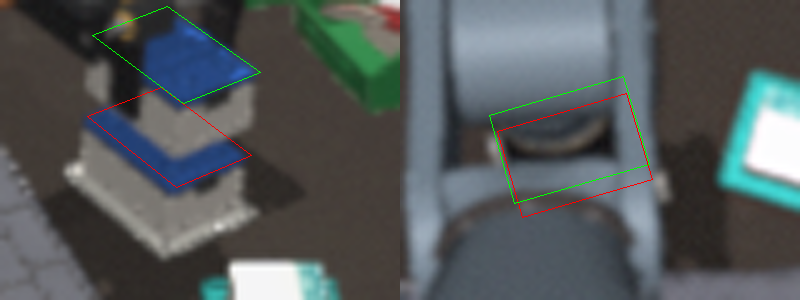

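The side view shows the held box's corners (260,72) and (183,103) on the predicted outline, so it is aligned over the base. Lowering.

>>> {"op": "servo_tool", "data": {"targets": [{"offset":[-0.0005,-0.0005,0.004],"dr":[0,0,0]},{"offset":[-0.0005,-0.0005,0.008],"dr":[0,0,0]},{"offset":[-0.0005,-0.0005,0.011],"dr":[0,0,0]},{"offset":[-0.0005,-0.0005,0.014],"dr":[0,0,0]},{"offset":[-0.0005,-0.0005,0.016],"dr":[0,0,0]},{"offset":[-0.0005,-0.0005,0.016],"dr":[0,0,0]}]}}

```text
time_s: 9.67
position: [0.6285, 0.1574, 0.0582]
tcp_rot: [[-0.282, 0.959, -0.001], [0.959, 0.282, -0.0], [0.0, -0.001, -1.0]]
force: [0.8, 0.4, -2.6]
opening: 0.64
grasp_force: 30.0
```

```bash
python3 plan.py 629.6,158.1,57.5,16.4
```

```text
t 9.67 p [628.5 157.4  58.2] psi 16.4 F [ 0.8  0.4 -2.6] open 0.64 gf 30.0 q6 -12
[0.0004 0.0012 0.0007] drz -0.0
```

>>> {"op": "servo_tool", "data": {"targets": [{"offset":[0,0,0.001],"dr":[0,0,0]},{"offset":[0,0,0.001],"dr":[0,0,0]}]}}

```text
time_s: 9.83
position: [0.629, 0.1575, 0.0579]
tcp_rot: [[-0.282, 0.959, -0.0], [0.959, 0.282, -0.0], [0.0, -0.0, -1.0]]
force: [0.0, -0.3, -0.8]
opening: 0.641
grasp_force: 30.0
```

>>> {"op": "servo_tool", "data": {"targets": [{"offset":[0,0,0],"dr":[0,0,0]},{"offset":[0,0,0],"dr":[0,0,0]},{"offset":[0,0,0],"dr":[0,0,0]},{"offset":[0,0,0],"dr":[0,0,0]},{"offset":[0,0,-0.03],"dr":[0,0,0]},{"offset":[0,0,-0.065],"dr":[0,0,0]},{"offset":[0,0,-0.1],"dr":[0,0,0]},{"offset":[0,0,-0.1],"dr":[0,0,0]},{"offset":[0,0,-0.1],"dr":[0,0,0]}], "gripper": -1}}

```text
time_s: 10.58
position: [0.631, 0.1577, 0.1613]
tcp_rot: [[-0.282, 0.959, 0.007], [0.959, 0.282, 0.0], [-0.001, 0.007, -1.0]]
force: [-0.2, 0.1, -0.6]
opening: 0.995
grasp_force: 0.0
```

```bash
python3 plan.py 487.2,-264.7,130,0 487.2,-264.7,70,0
```

```text
t 10.58 p [631.  157.7 161.3] psi 16.4 F [-0.2  0.1 -0.6] open 0.995 gf 0.0 q6 -12
[-0.3647 -0.2572  0.0313] drz 16.4
[-0.3647 -0.2572  0.0913] drz 16.4
```

>>> {"op": "servo_tool", "data": {"targets": [{"offset":[-0.364,-0.256,0.0],"dr":[0,0,16.4]},{"offset":[-0.364,-0.256,0.0],"dr":[0,0,16.4]},{"offset":[-0.364,-0.256,0.0],"dr":[0,0,16.4]},{"offset":[-0.364,-0.256,0.0],"dr":[0,0,16.4]},{"offset":[-0.364,-0.256,0.0],"dr":[0,0,16.4]},{"offset":[-0.364,-0.256,0.0],"dr":[0,0,16.4]},{"offset":[-0.364,-0.256,0.0],"dr":[0,0,16.4]},{"offset":[-0.364,-0.256,0.0],"dr":[0,0,16.4]},{"offset":[-0.364,-0.256,0.0],"dr":[0,0,16.4]},{"offset":[-0.364,-0.256,0.0],"dr":[0,0,16.4]},{"offset":[-0.364,-0.256,0.0],"dr":[0,0,16.4]},{"offset":[-0.364,-0.256,0.0],"dr":[0,0,16.4]},{"offset":[-0.364,-0.256,0.03],"dr":[0,0,16.4]},{"offset":[-0.364,-0.256,0.06],"dr":[0,0,16.4]},{"offset":[-0.364,-0.256,0.095],"dr":[0,0,16.4]},{"offset":[-0.364,-0.256,0.095],"dr":[0,0,16.4]},{"offset":[-0.364,-0.256,0.095],"dr":[0,0,16.4]},{"offset":[-0.364,-0.256,0.095],"dr":[0,0,16.4]}]}}

```text
time_s: 12.08
position: [0.4864, -0.2636, 0.0636]
tcp_rot: [[-0.0, 1.0, 0.0], [1.0, 0.0, -0.0], [-0.0, 0.0, -1.0]]
force: [-0.0, -0.5, 0.3]
opening: 0.995
grasp_force: 0.0
```

```bash
python3 plan.py 487.2,-264.7,16,0
python3 - <<'E'
from rig import viewer
from h import *; from obj import *
c=viewer.capture('side'); x,y,w,h,k=240,130,160,130,4
im=cv2.resize(c['color'][y:y+h,x:x+w],(w*k,h*k),interpolation=cv2.INTER_CUBIC)[:,:,::-1].copy()
cv2.polylines(im,[np.round((proj(c,outlines()['base']+[0,0,.04])-[x,y]+.5)*k-.5).astype(int)],True,(0,255,0),1)
cv2.imwrite('pics/a3.png',im)
E
```

```text
t 12.08 p [ 486.4 -263.6   63.6] psi 0.0 F [-0.  -0.5  0.3] open 0.995 gf 0.0 q6 -40
[-0.0011  0.0008  0.0476] drz 0.0
```

View pics/a3.png

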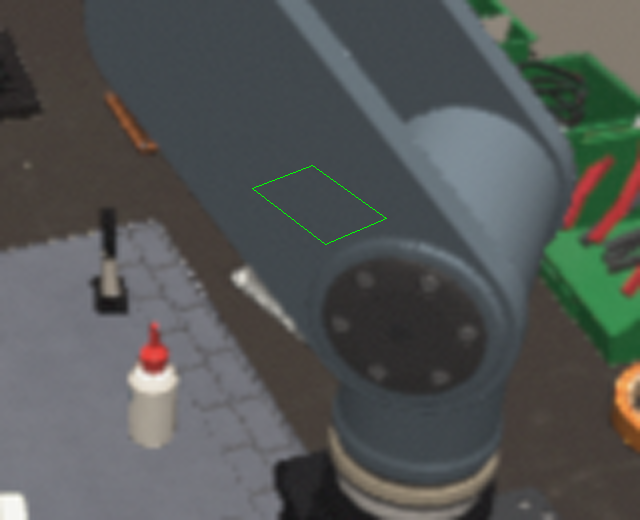

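The arm blocks the view of the stack (hidden behind it at about (320,205)). I'll check it at the end and pick the spool now.

>>> {"op": "servo_tool", "data": {"targets": [{"offset":[-0.001,0.001,0.015],"dr":[0,0,0]},{"offset":[-0.001,0.001,0.035],"dr":[0,0,0]},{"offset":[-0.001,0.001,0.0475],"dr":[0,0,0]},{"offset":[-0.001,0.001,0.0475],"dr":[0,0,0]},{"offset":[-0.001,0.001,0.0475],"dr":[0,0,0]}]}}

```text
time_s: 12.55
position: [0.4879, -0.2653, 0.0171]
tcp_rot: [[0.0, 1.0, 0.002], [1.0, -0.0, -0.002], [-0.002, 0.002, -1.0]]
force: [0.2, -1.2, -0.0]
opening: 0.996
grasp_force: 0.0
```

>>> {"op": "servo_tool", "data": {"targets": [{"offset":[0,0,0],"dr":[0,0,0]},{"offset":[0,0,0],"dr":[0,0,0]},{"offset":[0,0,0],"dr":[0,0,0]},{"offset":[0,0,0],"dr":[0,0,0]},{"offset":[0,0,0],"dr":[0,0,0]},{"offset":[0,0,0],"dr":[0,0,0]},{"offset":[0,0,0],"dr":[0,0,0]},{"offset":[0,0,0],"dr":[0,0,0]}], "gripper": 1}}

```text
time_s: 13.22
position: [0.4867, -0.2649, 0.0156]
tcp_rot: [[0.0, 1.0, -0.001], [1.0, -0.0, 0.0], [0.0, -0.001, -1.0]]
force: [-0.7, -0.7, 3.0]
opening: 0.601
grasp_force: 31.2
```

```bash
python3 plan.py 640.2,-158.5,50,0 640.2,-158.5,22,0
```

```text
t 13.22 p [ 486.7 -264.9   15.6] psi -0.0 F [-0.7 -0.7  3. ] open 0.601 gf 31.2 q6 -40
[ 0.1064  0.1534 -0.0344] drz -0.0
[ 0.1064  0.1534 -0.0064] drz -0.0
```

>>> {"op": "servo_tool", "data": {"targets": [{"offset":[0,0,-0.02],"dr":[0,0,0]},{"offset":[0,0,-0.04],"dr":[0,0,0]},{"offset":[0,0,-0.06],"dr":[0,0,0]},{"offset":[0,0,-0.06],"dr":[0,0,0]}]}}

```text
time_s: 13.55
position: [0.4889, -0.2662, 0.0782]
tcp_rot: [[0.0, 1.0, 0.005], [1.0, -0.0, -0.004], [-0.004, 0.005, -1.0]]
force: [1.2, -1.3, -2.1]
opening: 0.601
grasp_force: 31.6
```

```bash
python3 plan.py 640.2,-158.5,80,0 640.2,-158.5,22,0
python3 - <<'E'
from rig import viewer
from h import *; from obj import *
c=viewer.capture('side'); x,y,w,h,k=270,220,150,120,5
im=cv2.resize(c['color'][y:y+h,x:x+w],(w*k,h*k),interpolation=cv2.INTER_CUBIC)[:,:,::-1].copy()
cv2.imwrite('pics/a4.png',im)
E
```

```text
t 13.55 p [ 488.9 -266.2   78.2] psi -0.0 F [ 1.2 -1.3 -2.1] open 0.601 gf 31.6 q6 -40
[ 0.1078  0.1513 -0.0018] drz -0.0
[0.1078 0.1513 0.0562] drz -0.0
```

View pics/a4.png

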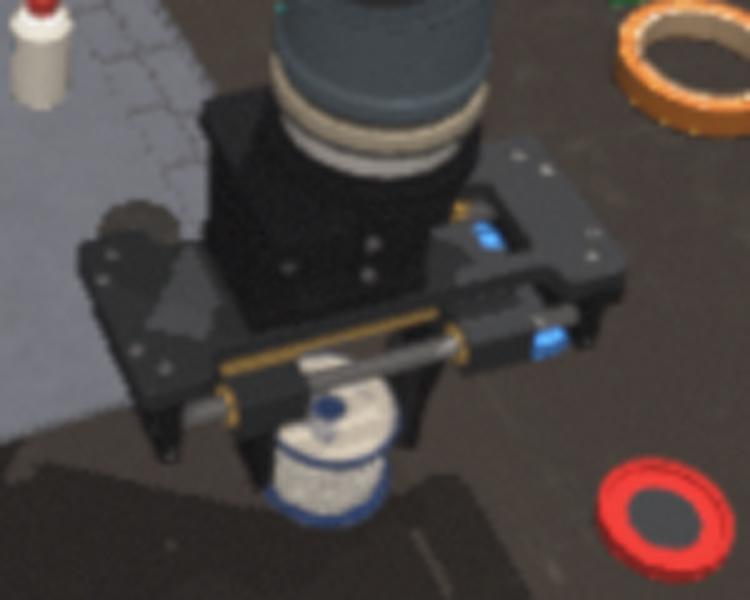

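The spool hangs upright and centred between the fingers at (335,440). Carrying it to the blue dish.

>>> {"op": "servo_tool", "data": {"targets": [{"offset":[0.1065,0.1535,0.0],"dr":[0,0,0]},{"offset":[0.1065,0.1535,0.0],"dr":[0,0,0]},{"offset":[0.1065,0.1535,0.0],"dr":[0,0,0]},{"offset":[0.1065,0.1535,0.0],"dr":[0,0,0]},{"offset":[0.1065,0.1535,0.0],"dr":[0,0,0]},{"offset":[0.1065,0.1535,0.0],"dr":[0,0,0]},{"offset":[0.1065,0.1535,0.0],"dr":[0,0,0]},{"offset":[0.1065,0.1535,0.02],"dr":[0,0,0]},{"offset":[0.1065,0.1535,0.035],"dr":[0,0,0]},{"offset":[0.1065,0.1535,0.035],"dr":[0,0,0]},{"offset":[0.1065,0.1535,0.035],"dr":[0,0,0]}]}}

```text
time_s: 14.52
position: [0.6378, -0.1588, 0.0385]
tcp_rot: [[0.002, 1.0, -0.005], [1.0, -0.002, 0.002], [0.002, -0.005, -1.0]]
force: [0.2, 0.2, -1.3]
opening: 0.602
grasp_force: 32.3
```

```bash
python3 plan.py 640.2,-158.5,22,0
```

```text
t 14.52 p [ 637.8 -158.8   38.5] psi -0.1 F [ 0.2  0.2 -1.3] open 0.602 gf 32.3 q6 -24
[0.0003 0.0024 0.0165] drz -0.1
```

>>> {"op": "servo_tool", "data": {"targets": [{"offset":[0,0,0.006],"dr":[0,0,0]},{"offset":[0,0,0.012],"dr":[0,0,0]},{"offset":[0,0,0.017],"dr":[0,0,0]},{"offset":[0,0,0.0185],"dr":[0,0,0]},{"offset":[0,0,0.0185],"dr":[0,0,0]},{"offset":[0,0,0.0185],"dr":[0,0,0]}]}}

```text
time_s: 15.02
position: [0.6407, -0.1585, 0.0221]
tcp_rot: [[0.0, 1.0, 0.0], [1.0, -0.0, -0.0], [-0.0, 0.0, -1.0]]
force: [0.3, -0.4, -3.2]
opening: 0.599
grasp_force: 32.3
```

```bash
python3 plan.py 640.2,-158.5,21.7,0
```

```text
t 15.02 p [ 640.7 -158.5   22.1] psi -0.0 F [ 0.3 -0.4 -3.2] open 0.599 gf 32.3 q6 -24
[-0.     -0.0005  0.0004] drz -0.0
```

>>> {"op": "servo_tool", "data": {"targets": [{"offset":[0,0,0],"dr":[0,0,0]},{"offset":[0,0,0],"dr":[0,0,0]},{"offset":[0,0,0],"dr":[0,0,0]},{"offset":[0,0,0],"dr":[0,0,0]},{"offset":[0,0,-0.02],"dr":[0,0,0]},{"offset":[0,0,-0.055],"dr":[0,0,0]},{"offset":[0,0,-0.09],"dr":[0,0,0]},{"offset":[0,0,-0.13],"dr":[0,0,0]},{"offset":[0,0,-0.13],"dr":[0,0,0]}], "gripper": -1}}

```text
time_s: 15.77
position: [0.646, -0.1606, 0.1614]
tcp_rot: [[0.0, 1.0, 0.016], [1.0, -0.0, -0.007], [-0.007, 0.016, -1.0]]
force: [0.7, -0.7, 1.3]
opening: 0.992
grasp_force: 0.0
```

```bash
python3 plan.py 470.5,46,150,90 470.5,46,110,90
```

```text
t 15.77 p [ 646.  -160.6  161.4] psi -0.0 F [ 0.7 -0.7  1.3] open 0.992 gf 0.0 q6 -24
[ 0.2066 -0.1756  0.0114] drz -90.0
[ 0.2066 -0.1756  0.0514] drz -90.0
```

>>> {"op": "servo_tool", "data": {"targets": [{"offset":[0.2045,-0.17,0.03],"dr":[0,0,-90]},{"offset":[0.2045,-0.17,0.03],"dr":[0,0,-90]},{"offset":[0.2045,-0.17,0.03],"dr":[0,0,-90]},{"offset":[0.2045,-0.17,0.03],"dr":[0,0,-90]},{"offset":[0.2045,-0.17,0.03],"dr":[0,0,-90]},{"offset":[0.2045,-0.17,0.03],"dr":[0,0,-90]},{"offset":[0.2045,-0.17,0.03],"dr":[0,0,-90]},{"offset":[0.2045,-0.17,0.03],"dr":[0,0,-90]},{"offset":[0.2045,-0.17,0.03],"dr":[0,0,-90]},{"offset":[0.2045,-0.17,0.03],"dr":[0,0,-90]},{"offset":[0.2045,-0.17,0.03],"dr":[0,0,-90]},{"offset":[0.2045,-0.17,0.03],"dr":[0,0,-90]},{"offset":[0.2045,-0.17,0.03],"dr":[0,0,-90]},{"offset":[0.2045,-0.17,0.03],"dr":[0,0,-90]},{"offset":[0.2045,-0.17,0.03],"dr":[0,0,-90]},{"offset":[0.2045,-0.17,0.03],"dr":[0,0,-90]},{"offset":[0.2045,-0.17,0.03],"dr":[0,0,-90]}]}}

```text
time_s: 17.18
position: [0.4708, 0.0461, 0.1222]
tcp_rot: [[-1.0, 0.002, 0.0], [0.002, 1.0, -0.0], [-0.0, -0.0, -1.0]]
force: [-0.6, -0.1, -0.7]
opening: 1.001
grasp_force: 0.0
```

```bash
python3 plan.py 470.5,46,34,90
```

```text
t 17.18 p [470.8  46.1 122.2] psi 89.9 F [-0.6 -0.1 -0.7] open 1.001 gf 0.0 q6 -98
[ 0.0003 -0.0001  0.0882] drz -0.1
```

>>> {"op": "servo_tool", "data": {"targets": [{"offset":[0,0,0.025],"dr":[0,0,0]},{"offset":[0,0,0.05],"dr":[0,0,0]},{"offset":[0,0,0.07],"dr":[0,0,0]},{"offset":[0,0,0.08],"dr":[0,0,0]},{"offset":[0,0,0.0885],"dr":[0,0,0]},{"offset":[0,0,0.0885],"dr":[0,0,0]},{"offset":[0,0,0.0885],"dr":[0,0,0]}]}}

```text
time_s: 17.77
position: [0.4708, 0.0461, 0.0336]
tcp_rot: [[-1.0, 0.001, -0.0], [0.001, 1.0, -0.0], [0.0, -0.0, -1.0]]
force: [-0.3, -0.1, 0.0]
opening: 0.999
grasp_force: 0.0
```

>>> {"op": "servo_tool", "data": {"targets": [{"offset":[0,0,0],"dr":[0,0,0]},{"offset":[0,0,0],"dr":[0,0,0]},{"offset":[0,0,0],"dr":[0,0,0]},{"offset":[0,0,0],"dr":[0,0,0]},{"offset":[0,0,0],"dr":[0,0,0]},{"offset":[0,0,0],"dr":[0,0,0]},{"offset":[0,0,0],"dr":[0,0,0]},{"offset":[0,0,0],"dr":[0,0,0]},{"offset":[0,0,0],"dr":[0,0,0]},{"offset":[0,0,0],"dr":[0,0,0]}], "gripper": 1}}

```text
time_s: 18.6
position: [0.4706, 0.0461, 0.0335]
tcp_rot: [[-1.0, 0.0, -0.0], [0.0, 1.0, 0.0], [0.0, 0.0, -1.0]]
force: [0.1, -0.3, 0.1]
opening: 0.353
grasp_force: 29.9
```

```bash
python3 plan.py 643.1,-296.3,60,90 643.1,-296.3,37,90
```

```text
t 18.6 p [470.6  46.1  33.5] psi 90.0 F [ 0.1 -0.3  0.1] open 0.353 gf 29.9 q6 -98
[-0.1726 -0.3423 -0.0265] drz -0.0
[-0.1726 -0.3423 -0.0035] drz -0.0
```

>>> {"op": "servo_tool", "data": {"targets": [{"offset":[0,0,-0.025],"dr":[0,0,0]},{"offset":[0,0,-0.05],"dr":[0,0,0]},{"offset":[0,0,-0.075],"dr":[0,0,0]},{"offset":[-0.1725,-0.3425,-0.075],"dr":[0,0,0]},{"offset":[-0.1725,-0.3425,-0.075],"dr":[0,0,0]},{"offset":[-0.1725,-0.3425,-0.075],"dr":[0,0,0]},{"offset":[-0.1725,-0.3425,-0.075],"dr":[0,0,0]},{"offset":[-0.1725,-0.3425,-0.075],"dr":[0,0,0]},{"offset":[-0.1725,-0.3425,-0.075],"dr":[0,0,0]},{"offset":[-0.1725,-0.3425,-0.075],"dr":[0,0,0]},{"offset":[-0.1725,-0.3425,-0.075],"dr":[0,0,0]},{"offset":[-0.1725,-0.3425,-0.075],"dr":[0,0,0]},{"offset":[-0.1725,-0.3425,-0.075],"dr":[0,0,0]},{"offset":[-0.1725,-0.3425,-0.075],"dr":[0,0,0]},{"offset":[-0.1725,-0.3425,-0.05],"dr":[0,0,0]},{"offset":[-0.1725,-0.3425,-0.025],"dr":[0,0,0]},{"offset":[-0.1725,-0.3425,-0.025],"dr":[0,0,0]},{"offset":[-0.1725,-0.3425,-0.025],"dr":[0,0,0]},{"offset":[-0.1725,-0.3425,-0.025],"dr":[0,0,0]}]}}

```text
time_s: 20.18
position: [0.643, -0.2953, 0.0593]
tcp_rot: [[-1.0, -0.001, -0.0], [-0.001, 1.0, 0.0], [0.0, 0.0, -1.0]]
force: [0.9, -0.2, 0.5]
opening: 0.351
grasp_force: 29.9
```

```bash
python3 plan.py 643.1,-296.3,37,90
python3 - <<'E'
from rig import viewer
from h import *
c=viewer.capture('side'); x,y,w,h,k=340,250,150,120,5
cv2.imwrite('pics/a5.png',cv2.resize(c['color'][y:y+h,x:x+w],(w*k,h*k),interpolation=cv2.INTER_CUBIC)[:,:,::-1])
E
```

```text
t 20.18 p [ 643.  -295.3   59.3] psi 90.0 F [ 0.9 -0.2  0.5] open 0.351 gf 29.9 q6 -124
[-0.0001 -0.001   0.0223] drz 0.0
```

View pics/a5.png

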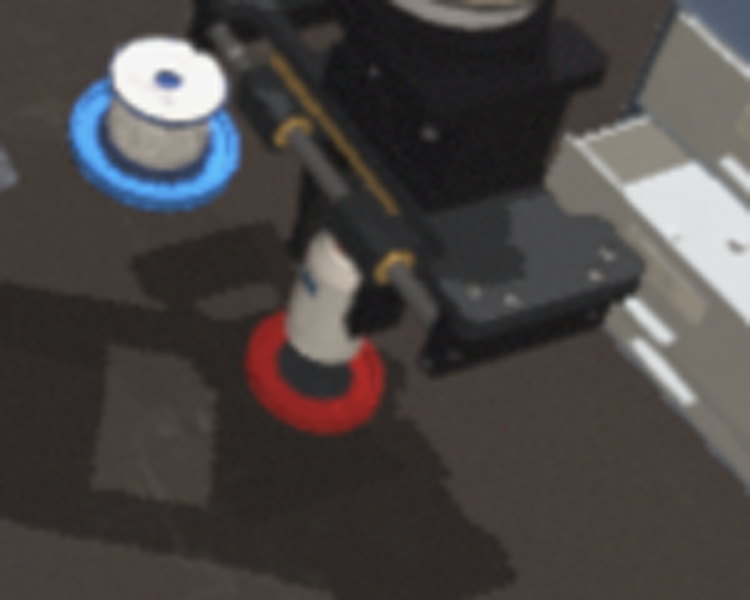

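The spool stands in the blue dish at (165,110). The bottle hangs over the red dish centre at (318,370), and the gripper body clears the drawers. Lowering it.

>>> {"op": "servo_tool", "data": {"targets": [{"offset":[0,-0.001,0.007],"dr":[0,0,0]},{"offset":[0,-0.001,0.014],"dr":[0,0,0]},{"offset":[0,-0.001,0.019],"dr":[0,0,0]},{"offset":[0,-0.001,0.022],"dr":[0,0,0]},{"offset":[0,-0.001,0.022],"dr":[0,0,0]},{"offset":[0,-0.001,0.022],"dr":[0,0,0]}]}}

```text
time_s: 20.73
position: [0.6431, -0.2975, 0.0365]
tcp_rot: [[-1.0, 0.001, 0.0], [0.001, 1.0, 0.0], [-0.0, 0.0, -1.0]]
force: [0.3, -0.1, 0.9]
opening: 0.354
grasp_force: 29.9
```

```bash
python3 plan.py 643.1,-296.3,37,90
```

```text
t 20.73 p [ 643.1 -297.5   36.5] psi 90.0 F [ 0.3 -0.1  0.9] open 0.354 gf 29.9 q6 -124
[-0.      0.0012 -0.0005] drz -0.0
```

>>> {"op": "servo_tool", "data": {"targets": [{"offset":[0,0,0],"dr":[0,0,0]},{"offset":[0,0,0],"dr":[0,0,0]},{"offset":[0,0,0],"dr":[0,0,0]},{"offset":[0,0,0],"dr":[0,0,0]},{"offset":[0,0,0],"dr":[0,0,0]},{"offset":[0,0,-0.02],"dr":[0,0,0]},{"offset":[0,0,-0.05],"dr":[0,0,0]},{"offset":[0,0,-0.085],"dr":[0,0,0]},{"offset":[0,0,-0.12],"dr":[0,0,0]},{"offset":[0,0,-0.12],"dr":[0,0,0]},{"offset":[0.25,0,-0.12],"dr":[0,0,0]},{"offset":[0.25,0,-0.12],"dr":[0,0,0]},{"offset":[0.25,0,-0.12],"dr":[0,0,0]},{"offset":[0.25,0,-0.12],"dr":[0,0,0]},{"offset":[0.25,0,-0.12],"dr":[0,0,0]},{"offset":[0.25,0,-0.12],"dr":[0,0,0]},{"offset":[0.25,0,-0.12],"dr":[0,0,0]},{"offset":[0.25,0,-0.12],"dr":[0,0,0]},{"offset":[0.25,0,-0.12],"dr":[0,0,0]}], "gripper": -1}}

```text
time_s: 22.32
position: [0.3937, -0.2984, 0.157]
tcp_rot: [[-1.0, 0.001, 0.002], [0.001, 1.0, -0.002], [-0.002, -0.002, -1.0]]
force: [1.1, -0.8, 0.6]
opening: 1.005
grasp_force: 0.0
```

```bash
python3 plan.py
python3 - <<'E'
from rig import viewer
from h import *; from obj import *
tiles=[]
for n,x,y,w,h,k,b in (('side',250,130,190,210,2,0),('top',165,130,250,130,2,0),('side',280,150,100,75,4,1)):
    c=viewer.capture(n)
    im=cv2.resize(c['color'][y:y+h,x:x+w],(w*k,h*k),interpolation=cv2.INTER_CUBIC)[:,:,::-1].copy()
    if b: cv2.polylines(im,[np.round((proj(c,outlines()['base']+[0,0,.04])-[x,y]+.5)*k-.5).astype(int)],True,(0,255,0),1)
    tiles.append(im)
can=np.zeros((600,800,3),np.uint8)
a,t,s=tiles
can[:420,:380]=a; s=s[:300]; can[0:300,400:800]=s; can[330:590,390:800]=t[:, 90:500]
cv2.imwrite('pics/a6.png',can)
E
```

```text
t 22.32 p [ 393.7 -298.4  157. ] psi 89.9 F [ 1.1 -0.8  0.6] open 1.005 gf 0.0 q6 -140
```

View pics/a6.png

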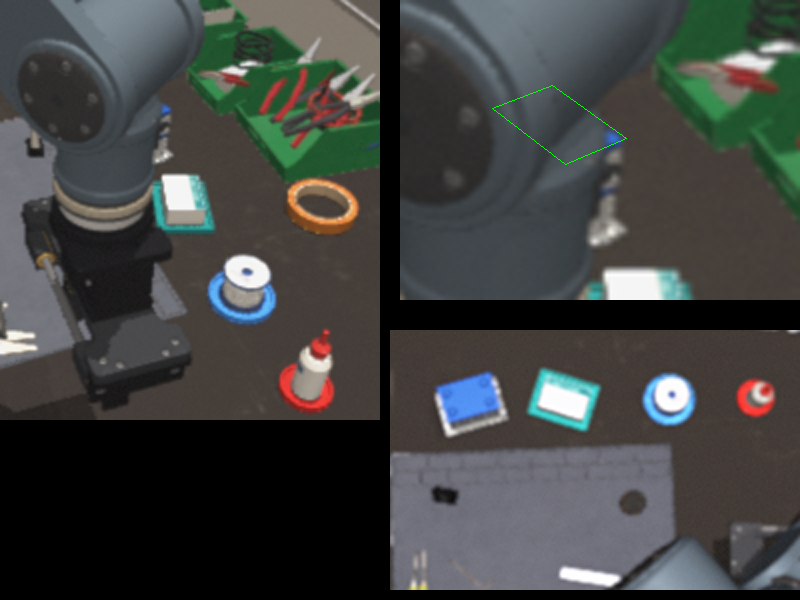

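>>> {"op": "servo_tool", "data": {"targets": [{"offset":[-0.05,0.3,-0.09],"dr":[0,0,0]},{"offset":[-0.05,0.3,-0.09],"dr":[0,0,0]},{"offset":[-0.05,0.3,-0.09],"dr":[0,0,0]},{"offset":[-0.05,0.3,-0.09],"dr":[0,0,0]},{"offset":[-0.05,0.3,-0.09],"dr":[0,0,0]},{"offset":[-0.05,0.3,-0.09],"dr":[0,0,0]},{"offset":[-0.05,0.3,-0.09],"dr":[0,0,0]},{"offset":[-0.05,0.3,-0.09],"dr":[0,0,0]},{"offset":[-0.05,0.3,-0.09],"dr":[0,0,0]},{"offset":[0.1,0.75,-0.09],"dr":[0,0,0]},{"offset":[0.1,0.75,-0.09],"dr":[0,0,0]},{"offset":[0.1,0.75,-0.09],"dr":[0,0,0]},{"offset":[0.1,0.75,-0.09],"dr":[0,0,0]},{"offset":[0.1,0.75,-0.09],"dr":[0,0,0]},{"offset":[0.1,0.75,-0.09],"dr":[0,0,0]},{"offset":[0.1,0.75,-0.09],"dr":[0,0,0]},{"offset":[0.1,0.75,-0.09],"dr":[0,0,0]},{"offset":[0.1,0.75,-0.09],"dr":[0,0,0]},{"offset":[0.1,0.75,-0.09],"dr":[0,0,0]},{"offset":[0.1,0.75,-0.09],"dr":[0,0,0]}]}}

```text
time_s: 24.13
position: [0.2978, 0.4399, 0.2462]
tcp_rot: [[-1.0, -0.001, 0.001], [-0.001, 1.0, -0.0], [-0.001, -0.0, -1.0]]
force: [0.6, -1.1, 0.8]
opening: 1.002
grasp_force: 0.0
```

```bash
python3 plan.py
python3 - <<'E'
from rig import viewer
from h import *; from obj import *
c=viewer.capture('side'); o=outlines(); tiles=[]
t=np.linspace(0,6.28,40); tip=np.c_[.6431+.002*np.cos(t),-.2968+.002*np.sin(t),0*t+.101]
sh=np.c_[.6431+.016*np.cos(t),-.2968+.016*np.sin(t),0*t+.006]
for x,y,w,h,k,L in ((285,160,100,75,5,[o['base']+[0,0,.04],o['base']]),(360,260,60,75,5,[tip,sh])):
    im=cv2.resize(c['color'][y:y+h,x:x+w],(w*k,h*k),interpolation=cv2.INTER_CUBIC)[:,:,::-1].copy()
    for q in L: cv2.polylines(im,[np.round((proj(c,q)-[x,y]+.5)*k-.5).astype(int)],True,(0,255,0),1)
    tiles.append(im)
cv2.imwrite('pics/a7.png',np.hstack(tiles))
E
```

```text
t 24.13 p [297.8 439.9 246.2] psi 90.1 F [ 0.6 -1.1  0.8] open 1.002 gf 0.0 q6 -46
```

View pics/a7.png

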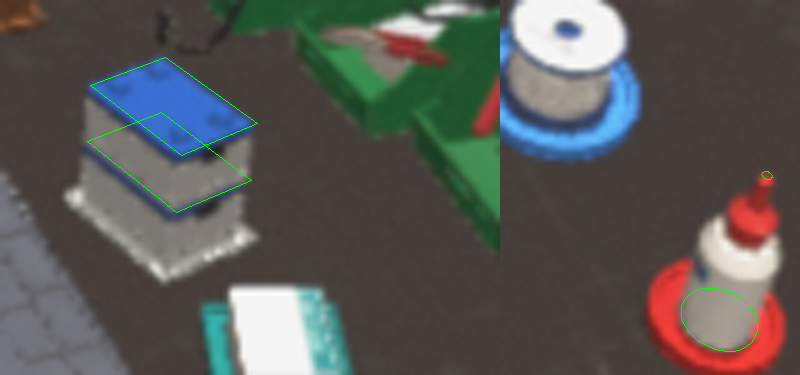

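The stacked box's lid matches the seated-height outline at (175,105), so it sits flat. The bottle's tip (767,175) and base (720,320) match an upright bottle inside the dish.

```bash
python3 -c "
from rig import ticket; print(ticket.hand_in())"
```

```text
the job is handed in; nothing more can be done
None
```

The job is handed in at about 24 s of robot time: the bottle stands in the red dish, the spool stands in the blue dish, the tissue lies square in the teal tray, the loose box sits flat on the fixed base box, and I never touched the lens mount or the jar.

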